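Unload and reset a coaxial-drive bench vise

TASK

Open the little bench vise up to its index clip: with the big outer knob bring the jaw's pointer to about 5 mm short of the clip's blade, then let go of it and close that last gap with the small inner knob so that pointer and blade line up, without running past. Then lift the finished drilled block out of the jaws and set it down gently, standing upright, in the steel tray, keeping the jaw on its mark. Do not disturb the bottles, the jar or the tape roll.

Things in the scene. Friction and masses are not known exactly. Their poses are not given: they have to be found in the camera images.
- coarse_knob (a joint): Big outer knob of the coaxial pair on the vise: black, fluted, 54 mm in diameter, 52 to 76 mm above the worktop, upright axis. Rad, 0 at the start, stop at 4.1; grows as it is turned clockwise seen from above and moves the jaw 10 mm per rad away from the block, towards the knobs. Takes about 0.15 N m; stays where it is left. Does not turn freely if the inner knob is held.
- fine_knob (a joint): Small inner knob on the same axis, above the outer one: bare metal, 26 mm in diameter, 79 to 105 mm above the worktop. Clockwise from above it moves the same jaw the same way, 2.5 mm per rad. Geared 4 to 1 to the outer knob: always reads 4 x coarse_knob (rad) and each turns the other, so hold only one at a time. Takes about 0.05 N m; stays where it is left.
- coarse_grip (a point): Point on the knobs' axis at a good height to grip the outer knob, 66 mm above the worktop (10 mm below that knob's top). The top of the gear housing beneath (72 x 66 mm) is 40 mm above the worktop; the inner knob stands up 39 mm above this point. Its axes do not turn with the knob: x and y as for the vise.
- fine_grip (a point): Point on the knobs' axis at a good height to grip the inner knob, 97 mm above the worktop (8 mm below its top, 21 mm above the top of the outer knob).
- vise: Grey vise, fixed, 210 x 70 mm, bed 20 mm high; origin at the middle of its underside. x runs from the fixed jaw to the knobs (the jaw opens to +x), y towards the side with pointer and index clip, z up. Knob axis at x = 70 mm. Jaws 46 mm wide (y), tops 43 mm above the worktop; fixed jaw's face is at x = -78 mm, the moving jaw's face at -47.6 mm at the start.
- jaw_pointer (a point): Tip of the pointer, a thin dark blade (2 mm thick) on the side of the moving jaw, 27 mm above the worktop. Either knob moves it along the vise's x. Axes as the vise's.
- index_mark (a point): Tip of the blade (2 mm thick) of the index clip, a small steel clip (8 mm wide) fixed on the edge of the vise's bed; the jaw's pointer lines up with it when both have the same x in the vise's frame. At the start it is 20 to 36 mm ahead (+x) of the pointer. It cannot be moved. Axes as the vise's.
- block_center (a point): Centre of the drilled block: aluminium, 30 x 44 x 50 mm (x, y, z), two blind 12 mm holes in its top, about 0.15 kg. At the start it stands on the bed between the jaws (its 30 mm between them, with 0.2 mm of play each side), its axes as the vise's, its centre 45 mm and its top 70 mm above the worktop, so it stands 27 mm proud of the jaws.
- tray_floor (a point): Centre of the inner floor of the open stainless tray: fixed, 92 x 110 mm (x, y) outside, walls 3 mm thick, rim 16 mm (with its rolled edge 18 mm) above the worktop, floor 3 mm above the worktop. z up.
- amber_bottle: Bystander: amber bottle, 42 mm in diameter, 102 mm high, close to the vise; origin at the centre of its underside.
- green_jar: Bystander: jar with a wide green cap, 51 mm in diameter, 62 mm high, near the knobs; origin at the centre of its underside.
- small_bottle: Bystander: white bottle with a red cap, 38 mm in diameter, 84 mm high, close to the vise; origin at the centre of its underside.
- tape_roll: Bystander: roll of tape lying flat, 104 mm in diameter, 25 mm high, to the right of the tray; origin at the centre of its underside.

How it is judged:
By the outcome, as a careful person would: the job done as asked, in the order asked, and still so for the second after the job is handed in, with the robot touching nothing.
It also fails if it takes over 72 s, if anything falls off the work surface, if the arm or the gripper's body presses on something with over 40 N, if the wrist force passes 120 N, or if a joint passes its speed limit or range.

ROBOT

A 7-joint arm with a two-finger parallel gripper is mounted at the origin on a cart in front of the work surface, level with it; the furniture and walls round the work are solid. World frame = base frame: x ahead of the robot, y to its left, z up, the work surface at z = 0. Lengths are in m, angles in degrees, forces in N, time in s.
With the tool pointing down it reaches from about 0.35 to 0.9 m from the base axis. Payload 7.2 kg.
Tool frame: the origin (TCP) lies between the finger pads; the fingertips stand 8 mm ahead of it and the grasp point (between the pads) lies 11 mm behind it; z points along the fingers, y is the line along which they close (so a half turn about z gives the same grasp; the last joint's range is limited). The gripper opens to 88 mm and grips with 3 to 60 N. Pads are 20 mm wide; open, the fingers measure 115 mm over their backs; the gripper's body (75 mm by 178 mm) begins 61 mm behind the grasp point.
Start: joints at [67.655, 23.554, -0.728, 91.456, 0.321, 64.991, -4.71], TCP at [0.198, -0.593, 0.231] pointing down, gripper open.
Joint ranges: [-169.25, 169.25], [-16.82, 113.86], [-84.01, 82.57], [7.8, 145.47], [-59.2, 239.2], [7.22, 106.19], [-163.78, 163.78]. Speed limits (degrees/s): [136.94, 136.94, 172.46, 172.46, 180, 180, 180].

INTERFACE

Orientations are given as a 3x3 rotation matrix whose columns are the frame's x, y, z axes.
In Python, from bench import manip gives the robot as it stands. The module is installed in compiled form; this text tells all that it offers.
- The arm moves only by the shell command python3 -m handwheel 'ROWS' [FORCE]. ROWS is text: rows parted by semicolons, each of 7 numbers parted by spaces: the turn, a rotation vector about the tool's x, y, z in degrees, then the shift along the tool's x, y, z in cm, then the opening, from 0 (shut) to 1 (fully open). In form: rx ry rz x y z fingers; .... A call has exactly 5 rows; each row is the pose to reach, as a shift and turn from the pose commanded when the call began, along the tool's axes at that moment; what a row does not reach only later rows make up. A row lasts 1/12 s, in which the tool goes at most 41.7 mm and 7.16 degrees, less where a joint would pass 70% of its speed; a pose out of reach is approached as far as the arm can. A call with a gripper value outside its range is refused whole. The fingers move at their own pace and stop on an object; FORCE is the grip in N (left out, the last holds). Time passes only in rows, so rows that repeat a pose let the fingers close, or fill a call up. It gives the time, the measured TCP pose, the force, the opening and the grip force at its end, in the units of the state.
- manip.get_obs(): the state, without advancing time (a new reading comes with each control period).
- manip.camera(name): name is "side" or "top"; returns the picture (384x512x3 uint8, red, green, blue); there is no depth.
- manip.camera_params(name): a dict with "fovy" (degrees; the focal length in pixels is half the picture's height over the tangent of half this angle, whatever the lens; pixels are square), "cx", "cy" (the principal point, pixels), "extrinsics" (4x4, takes a point from world to camera coordinates). Camera axes: x right, y up, looking along -z (the intrinsics and any distortion apply to the point x, -y, -z); pixel columns grow to the right and rows downward; lengths in m; the calibration is good to about 2 mm. A picture is of the moment at which its call begins. camera_params takes no time and is no camera call.
- manip.hand_in(): hands the job in; it is judged then, once.
The state is a dict: "time_s": time; "joint_positions": joint angles; "joint_velocities": joint speeds; "joint_torque": joint torques, N m; "tcp_pos": TCP position; "tcp_rot": TCP orientation; "wrist_force": force on the tool from outside, world axes, zero at the start; "ft_torque": the same for the moment, N m; "width": finger opening in m; "finger_force": force on a finger pad.
Only numpy, scipy, OpenCV 4.12 (cv2) and the standard library are available. Lean on these libraries where they do the work, as an engineer would, in place of code of your own. Each camera call takes 0.05 s, during which the arm holds its last target. There are 200 camera calls.

## Working session

There is one attempt and no reset: what is moved stays moved. The work goes in short steps, Python scripts to look and compute and a shell command to move; the robot and the scene stay as the last step left them, time stands still between calls to the robot, and variables do not carry over. Pictures are saved under pics/ and viewed, at most 13 in all, crops included, and the job is handed in when it is done.

```bash
mkdir -p pics
python3 - <<'E'
from bench import manip
import cv2,numpy as np
for n in("side","top"):
    im=manip.camera(n); cv2.imwrite(f"pics/{n}0.png",im[:,:,::-1]); p=manip.camera_params(n); print(n,p)
o=manip.get_obs(); print(o['tcp_pos'],o['tcp_rot'],o['time_s'],o['width'])
E
```

```text
side {'fovy': 42.95703500070948, 'cx': 250.7432336296031, 'cy': 186.7995156527982, 'extrinsics': array([[-0.94368095, -0.330631  ,  0.01222339,  0.56586772],
       [ 0.15223245, -0.4011044 ,  0.90329427, -0.09387057],
       [-0.29375423,  0.85428239,  0.42884735, -1.29370674],
       [ 0.        ,  0.        ,  0.        ,  1.        ]])}
top {'fovy': 55.34480810189423, 'cx': 257.7338338614133, 'cy': 195.80635891359796, 'extrinsics': array([[-0.01390726, -0.99966569,  0.02179692,  0.1790914 ],
       [ 0.99832961, -0.01265954,  0.05637134, -0.51754138],
       [-0.05607655,  0.02254448,  0.99817191, -1.04478836],
       [ 0.        ,  0.        ,  0.        ,  1.        ]])}
[ 0.1974926  -0.5925107   0.22989691] [[ 9.48655892e-01  3.16309465e-01 -5.65778175e-04]
 [ 3.16309954e-01 -9.48654918e-01  1.36398105e-03]
 [-1.05288131e-04 -1.47290993e-03 -9.99998910e-01]] 0.1 0.08772938343702515
```

View pics/side0.png

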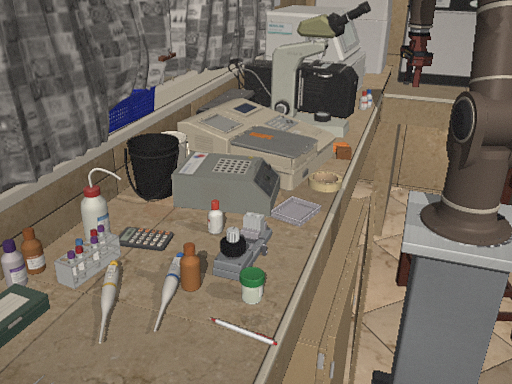

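View pics/top0.png

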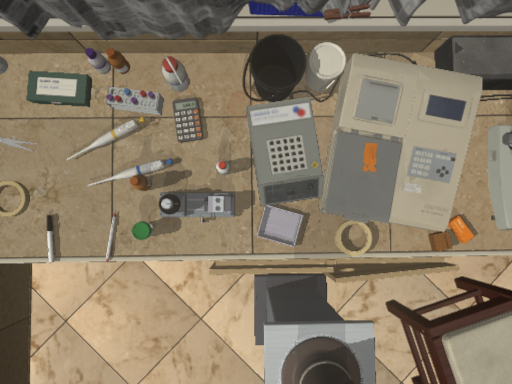

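The side view shows the vise at about (240,250) with the white bottle at (215,215), amber bottle at (190,268), green jar at (252,285) and tray at (297,208). In the top view the knobs are at about (169,204), the block at about (215,205), the tray at (281,225) and the tape at (353,238).

Run:
```python
import cv2,numpy as np
s=cv2.imread("pics/side0.png");t=cv2.imread("pics/top0.png")
a=cv2.resize(s[195:295,195:330],None,fx=5.9,fy=5.9,interpolation=cv2.INTER_CUBIC)
b=cv2.resize(t[155:255,150:310],None,fx=5,fy=5,interpolation=cv2.INTER_CUBIC)
cv2.imwrite("pics/sc.png",a);cv2.imwrite("pics/tc.png",b)
```

```text
(no output)
```

View pics/sc.png

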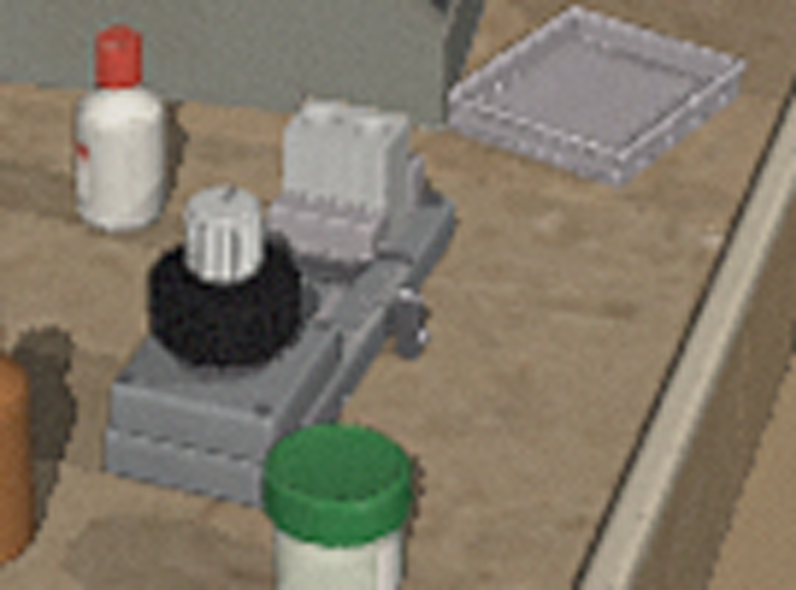

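View pics/tc.png

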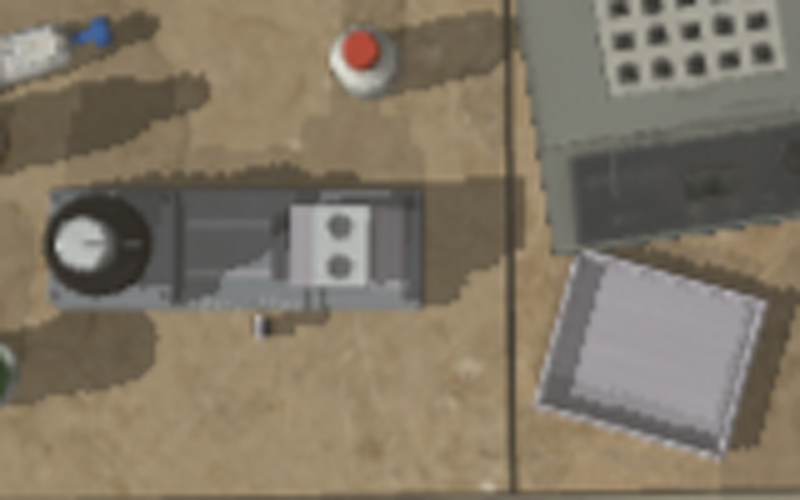

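The crops show, in the top view: fine knob top at crop (82,243), black knob at (97,245), block top at (341,245), clip at (260,325), pointer near (315,298), and tray corners at (583,250), (767,300), (722,457) and (538,407). In the side view the knob cap is at (224,202) and the clip blade at (408,325).

```bash
cat > h.py <<'E'
import numpy as np,cv2
from bench import manip
P={n:manip.camera_params(n) for n in("side","top")}
def ray(n,u,v):
    p=P[n];f=192/np.tan(np.radians(p["fovy"]/2));E=p["extrinsics"];R=E[:3,:3]
    d=R.T@np.array([(u-p["cx"])/f,-(v-p["cy"])/f,-1]);return -R.T@E[:3,3],d/np.linalg.norm(d)
def onz(n,u,v,z):
    c,d=ray(n,u,v);return c+d*(z-c[2])/d[2]
def proj(n,X):
    p=P[n];f=192/np.tan(np.radians(p["fovy"]/2));E=p["extrinsics"];c=E[:3,:3]@np.asarray(X)+E[:3,3]
    return np.array([p["cx"]+f*c[0]/-c[2],p["cy"]-f*c[1]/-c[2]])
def S(x,y):return (x+.5)/5.9-.5+195,(y+.5)/5.9-.5+195
def T(x,y):return (x+.5)/5-.5+150,(y+.5)/5-.5+155
E
python3 - <<'E'
from h import *
np.set_printoptions(precision=4,suppress=True)
t=lambda x,y,z:onz("top",*T(x,y),z); s=lambda x,y,z:onz("side",*S(x,y),z)
print("fine",t(82,243,.105),s(224,204,.105)); print("coarse",t(97,245,.076))
print("block",t(341,245,.07),"corners",[t(x,y,.07) for x,y in((313,205),(370,205),(370,285),(313,285))])
print("side block top",[s(x,y,.07)for x,y in((288,142),(385,155),(408,113),(308,103))])
print("tray",[t(*p,.018)for p in((583,250),(767,300),(722,457),(538,407))]); print([s(*p,.018)for p in((452,97),(577,8),(745,65),(620,155))])
print("visefar",t(422,187,.02),t(422,307,.02),"near",t(50,187,.04),t(50,310,.04))
print("clip",t(260,325,.03),s(408,325,.03)); print("white",t(360,48,.084),s(120,35,.084))
im=cv2.imread("pics/top0.png");sm=cv2.imread("pics/side0.png")
for nm,lo,hi in(("green",(45,100,40),(85,255,255)),("amber",(5,120,60),(16,255,210))):
  for n,i,box in(("top",im,(100,170,160,260)),("side",sm,(170,230,280,310))):
    m=cv2.inRange(cv2.cvtColor(i,cv2.COLOR_BGR2HSV),lo,hi);m[:box[1]]=0;m[:,:box[0]]=0;m[box[3]:]=0;m[:,box[2]:]=0
    k,l,st,c=cv2.connectedComponentsWithStats(m);j=1+np.argmax(st[1:,4]) 
    print(nm,n,st[j],c[j],onz(n,*c[j],.062 if nm=="green" else .06))
E
```

```text
fine [0.4983 0.4148 0.105 ] [0.4964 0.4158 0.105 ]
coarse [0.4983 0.4133 0.076 ]
block [0.4968 0.2825 0.07  ] corners [array([0.5188, 0.2975, 0.07  ]), array([0.5184, 0.2665, 0.07  ]), array([0.4748, 0.2669, 0.07  ]), array([0.4752, 0.2978, 0.07  ])]
side block top [array([0.5119, 0.3055, 0.07  ]), array([0.4721, 0.3019, 0.07  ]), array([0.4743, 0.2655, 0.07  ]), array([0.5155, 0.2718, 0.07  ])]
tray [array([0.494 , 0.1484, 0.018 ]), array([0.4639, 0.043 , 0.018 ]), array([0.3746, 0.0707, 0.018 ]), array([0.4046, 0.1754, 0.018 ])]
[array([0.4887, 0.1528, 0.018 ]), array([0.459 , 0.0453, 0.018 ]), array([0.3709, 0.0751, 0.018 ]), array([0.4044, 0.178 , 0.018 ])]
visefar [0.5313 0.2402 0.02  ] [0.4626 0.2409 0.02  ] near [0.5325 0.4473 0.04  ] [0.4638 0.4473 0.04  ]
clip [0.4537 0.3319 0.03  ] [0.4437 0.3572 0.03  ]
white [0.6026 0.2702 0.084 ] [0.6007 0.2676 0.084 ]
green top [132 222  18  17 232] [140.7026 230.4828] [0.4267 0.4929 0.062 ]
green side [240 267  25  21 412] [251.5752 276.8956] [0.4212 0.5065 0.062 ]
amber top [130 175  20  16 201] [138.597  182.6816] [0.5574 0.4998 0.06  ]
amber side [180 242  21  50 802] [189.9564 268.6359] [0.5479 0.5206 0.06  ]
```

```bash
cat >> h.py <<'E'
def go(x,y,z,az=None):
    "shift (cm, tool axes) and rz (deg) to TCP target; az = wanted azimuth of tool y"
    o=manip.get_obs();R=np.array(o["tcp_rot"]);p=np.array(o["tcp_pos"]);a=np.degrees(np.arctan2(R[1,1],R[0,1]))
    print("t%.2f"%o["time_s"],"pos",p.round(4),"azy %.1f"%a,"w %.4f"%o["width"],"tilt %.2f"%np.degrees(np.arccos(-R[2,2])),
      "F",np.round(o["wrist_force"],1),"q7 %.0f"%o["joint_positions"][6])
    print("shift cm",(R.T@(np.array([x,y,z])-p)*100).round(2),"" if az is None else "rz %.1f"%-((az-a+180)%360-180))
E
python3 -m handwheel '0 0 -7 2.1 -2.9 -1.5 1; 0 0 -14 4.1 -5.9 -3 1; 0 0 -21 6.2 -8.8 -4.5 1; 0 0 -28 8.2 -11.8 -5 1; 0 0 -35 10.3 -14.7 -5 1' 40
python3 -m handwheel '0 0 -7 3.4 -1.2 0 1; 0 0 -14 6.8 -2.5 0 1; 0 0 -21 10.1 -3.7 0 1; 0 0 -28 13.5 -4.9 0 1; 0 0 -35 16.9 -6.2 0 1'
python3 -m handwheel '0 0 -7 3.5 0.9 0 1; 0 0 -14 7 1.9 0 1; 0 0 -21 10.4 2.8 0 1; 0 0 -28 13.9 3.7 0 1; 0 0 -35 17.4 4.7 0 1'
python3 -c "
from h import *
go(.498,.414,.2,115)"
```

```text
time_s: 0.52
tcp_pos: [0.2493, -0.4196, 0.2818]
tcp_rot: [[0.591, 0.807, 0.001], [0.807, -0.591, -0.002], [-0.001, 0.002, -1.0]]
wrist_force: [0.9, 0.1, 0.6]
width: 0.088
finger_force: 0.0
time_s: 0.93
tcp_pos: [0.2997, -0.2465, 0.2805]
tcp_rot: [[0.021, 1.0, -0.0], [1.0, -0.021, -0.0], [-0.0, -0.0, -1.0]]
wrist_force: [0.3, 0.0, 0.8]
width: 0.0878
finger_force: 0.0
time_s: 1.35
tcp_pos: [0.3512, -0.0739, 0.2806]
tcp_rot: [[-0.556, 0.831, 0.0], [0.831, 0.556, -0.001], [-0.001, -0.0, -1.0]]
wrist_force: [1.7, -0.3, 0.1]
width: 0.088
finger_force: 0.0
t1.35 pos [ 0.3512 -0.0739  0.2806] azy 33.8 w 0.0880 tilt 0.04 F [ 1.7 -0.3  0.1] q7 43
shift cm [32.41 39.32  8.03] rz -81.2
```

```bash
python3 -m handwheel '0 0 -6 2.2 2.6 0 1; 0 0 -12 4.3 5.2 0 1; 0 0 -18 6.5 7.9 0 1; 0 0 -24 8.6 10.5 0 1; 0 0 -28 10.8 13.1 0 1'
python3 -c "
from h import *
go(.4977,.4145,.2,115)"
```

```text
time_s: 1.77
tcp_pos: [0.4013, 0.0883, 0.2807]
tcp_rot: [[-0.881, 0.473, 0.0], [0.473, 0.881, -0.0], [-0.001, -0.0, -1.0]]
wrist_force: [0.4, -1.3, -0.6]
width: 0.0876
finger_force: 0.0
t1.77 pos [0.4013 0.0883 0.2807] azy 61.7 w 0.0876 tilt 0.04 F [ 0.4 -1.3 -0.6] q7 41
shift cm [ 6.96 33.3   8.06] rz -53.3
```

```bash
python3 -m handwheel '0 0 -6 0.7 3.4 0 1; 0 0 -12 1.4 6.7 0 1; 0 0 -18 2.1 10 0 1; 0 0 -24 2.8 13.4 0 1; 0 0 -28 3.5 16.7 0 1'
python3 -c "
from h import *
go(.4977,.4145,.15,115)"
```

```text
time_s: 2.18
tcp_pos: [0.4507, 0.2516, 0.2803]
tcp_rot: [[-1.0, 0.005, -0.0], [0.005, 1.0, -0.0], [0.0, -0.0, -1.0]]
wrist_force: [0.9, 0.1, 0.0]
width: 0.088
finger_force: 0.0
t2.18 pos [0.4507 0.2516 0.2803] azy 89.7 w 0.0880 tilt 0.02 F [0.9 0.1 0. ] q7 40
shift cm [-4.62 16.32 13.02] rz -25.3
```

```bash
python3 -m handwheel '0 0 -6 -0.9 3.3 0 1; 0 0 -12 -1.8 6.6 0 1; 0 0 -18 -2.8 9.9 0 1; 0 0 -24 -3.7 13.1 1 1; 0 0 -25.3 -4.6 16.3 3 1'
python3 -m handwheel '0 0 0 0 0 2 1; 0 0 0 0 0 4.5 1; 0 0 0 0 0 7 1; 0 0 0 0 0 9 1; 0 0 0 0 0 10 1'
python3 -c "
from h import *
go(.4977,.4145,.055,115)
im=manip.camera('top');cv2.imwrite('pics/t1.png',im[:,:,::-1])
im=manip.camera('side')[:,:,::-1];cv2.imwrite('pics/s1.png',cv2.resize(im[170:300,170:330],None,fx=4.5,fy=4.5,interpolation=2))"
```

```text
time_s: 2.6
tcp_pos: [0.499, 0.415, 0.2514]
tcp_rot: [[-0.906, -0.423, 0.002], [-0.423, 0.906, 0.002], [-0.002, 0.001, -1.0]]
wrist_force: [0.6, 0.4, 0.0]
width: 0.0878
finger_force: 0.0
time_s: 3.02
tcp_pos: [0.4971, 0.4114, 0.1472]
tcp_rot: [[-0.908, -0.419, -0.003], [-0.419, 0.908, -0.003], [0.004, -0.001, -1.0]]
wrist_force: [1.2, -1.7, -0.1]
width: 0.0879
finger_force: 0.0
t3.02 pos [0.4971 0.4114 0.1472] azy 114.7 w 0.0879 tilt 0.25 F [ 1.2 -1.7 -0.1] q7 44
shift cm [-0.22  0.27  9.22] rz -0.3
```

View pics/s1.png

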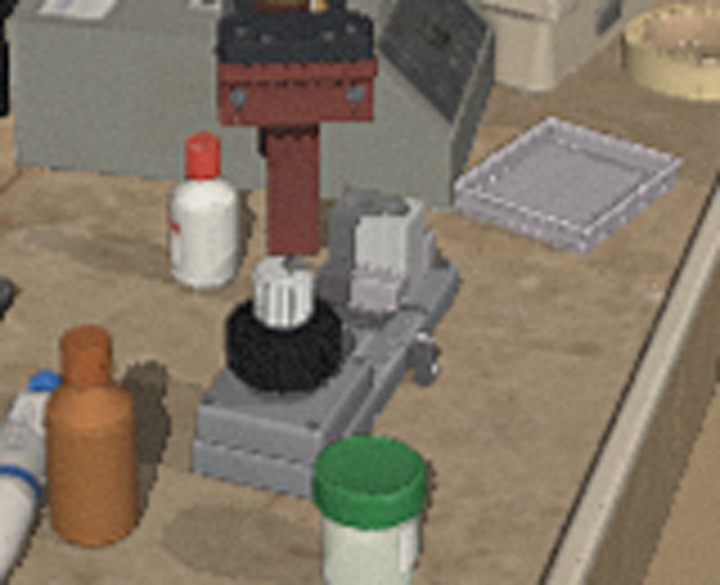

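The gripper is above the knob (image (290,265)), with its fingers clear of the bottles. I'll descend now.

```bash
python3 -m handwheel '0 0 0 -0.1 0.1 2 1; 0 0 0 -0.1 0.1 4 1; 0 0 0 -0.1 0.1 6 1; 0 0 0 -0.1 0.1 8 1; 0 0 0 -0.1 0.1 9.2 1'
python3 -m handwheel '0 0 0 0 0 0 1; 0 0 0 0 0 0 1; 0 0 0 0 0 0 0.55; 0 0 0 0 0 0 0.55; 0 0 0 0 0 0 0.55' 25
python3 -c "
from h import *
go(.4977,.4145,.055,115)"
```

```text
time_s: 3.53
tcp_pos: [0.4988, 0.4139, 0.0582]
tcp_rot: [[-0.908, -0.418, 0.0], [-0.418, 0.908, -0.0], [-0.0, -0.0, -1.0]]
wrist_force: [0.2, 0.2, 0.9]
width: 0.0875
finger_force: 0.0
time_s: 3.95
tcp_pos: [0.499, 0.4146, 0.06]
tcp_rot: [[-0.908, -0.418, 0.001], [-0.418, 0.908, 0.001], [-0.002, 0.0, -1.0]]
wrist_force: [0.2, 0.3, 1.2]
width: 0.0713
finger_force: 0.0
t3.95 pos [0.499  0.4146 0.06  ] azy 114.7 w 0.0713 tilt 0.11 F [0.2 0.3 1.2] q7 41
shift cm [0.12 0.05 0.5 ] rz -0.3
```

```bash
python3 -m handwheel '0 0 0 0.1 0 0.4 0.55; 0 0 0 0.1 0 0.4 0.55; 0 0 0 0.1 0 0.4 0.5; 0 0 0 0.1 0 0.4 0.4; 0 0 0 0.1 0 0.4 0.4' 25
python3 -m handwheel '0 0 0 0 0 0 0.4; 0 0 0 0 0 0 0.4; 0 0 0 0 0 0 0.4; 0 0 0 0 0 0 0.4; 0 0 0 0 0 0 0.4' 25
python3 -c "
from h import *
go(.498,.4145,.055,115)"
```

```text
time_s: 4.37
tcp_pos: [0.4967, 0.415, 0.0546]
tcp_rot: [[-0.908, -0.419, -0.001], [-0.419, 0.908, 0.002], [-0.0, 0.002, -1.0]]
wrist_force: [-1.4, 5.0, -3.0]
width: 0.0532
finger_force: 25.0
time_s: 4.78
tcp_pos: [0.4967, 0.415, 0.0545]
tcp_rot: [[-0.908, -0.419, -0.001], [-0.419, 0.908, 0.002], [-0.0, 0.002, -1.0]]
wrist_force: [-0.9, 4.4, -3.6]
width: 0.0537
finger_force: 25.0
t4.78 pos [0.4967 0.415  0.0545] azy 114.8 w 0.0537 tilt 0.13 F [-0.9  4.4 -3.6] q7 40
shift cm [-0.1  -0.1  -0.05] rz -0.2
```

```bash
for i in 1 2 3; do :; done
python3 -m handwheel '0 0 6 0 0 0 0.4; 0 0 13 0 0 0 0.4; 0 0 20 0 0 0 0.4; 0 0 27 0 0 0 0.4; 0 0 34 0 0 0 0.4'
python3 -m handwheel '0 0 7 0 0 0 0.4; 0 0 14 0 0 0 0.4; 0 0 21 0 0 0 0.4; 0 0 28 0 0 0 0.4; 0 0 35 0 0 0 0.4'
python3 -m handwheel '0 0 7 0 0 0 0.4; 0 0 14 0 0 0 0.4; 0 0 21 0 0 0 0.4; 0 0 28 0 0 0 0.4; 0 0 34 0 0 0 0.4'
python3 -c "
from h import *
go(.498,.4145,.055,115)
im=manip.camera('top')[:,:,::-1];cv2.imwrite('pics/t2r.png',im)
jm=manip.camera('side')[:,:,::-1];cv2.imwrite('pics/s2r.png',jm)
a=cv2.resize(jm[215:265,235:290],(528,480),interpolation=2);b=cv2.resize(im[185:235,180:235],(528,480),interpolation=2)
c=np.vstack([cv2.resize(a,(600,300))*1,cv2.resize(b,(600,300))]);cv2.imwrite('pics/c2.png',np.hstack([cv2.resize(a,(400,360)),cv2.resize(b,(400,360))]))
"
```

```text
time_s: 5.2
tcp_pos: [0.4966, 0.4155, 0.0546]
tcp_rot: [[-0.986, 0.165, -0.001], [0.165, 0.986, 0.003], [0.001, 0.003, -1.0]]
wrist_force: [-0.7, 5.8, -5.6]
width: 0.0537
finger_force: 25.0
time_s: 5.62
tcp_pos: [0.4968, 0.4158, 0.0546]
tcp_rot: [[-0.713, 0.701, -0.0], [0.701, 0.713, 0.003], [0.002, 0.002, -1.0]]
wrist_force: [0.2, 6.5, -6.2]
width: 0.0534
finger_force: 25.0
time_s: 6.03
tcp_pos: [0.4972, 0.4161, 0.0546]
tcp_rot: [[-0.199, 0.98, 0.0], [0.98, 0.199, 0.004], [0.004, 0.001, -1.0]]
wrist_force: [2.3, 6.7, -7.7]
width: 0.0534
finger_force: 25.0
t6.03 pos [0.4972 0.4161 0.0546] azy 11.5 w 0.0534 tilt 0.21 F [ 2.3  6.7 -7.7] q7 -49
shift cm [-0.17  0.05 -0.04] rz -103.5
```

View pics/c2.png

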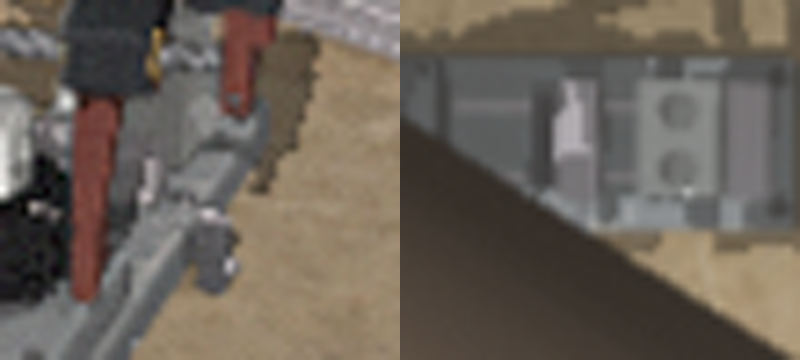

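Crop: the moving jaw's face is now at about (597,120) and the block's edge at (637,120). The clip is seen at (215,250) in the side half, and the arm hides the pointer from above. I'll let go, back off and look at both views.

```bash
python3 -m handwheel '0 0 0 0 0 0 0.8; 0 0 0 0 0 0 0.9; 0 0 0 0 0 0 0.9; 0 0 0 0 0 -2 0.9; 0 0 0 0 0 -6 0.9'
python3 -m handwheel '0 0 0 0 0 -4 0.9; 0 0 0 0 0 -8 0.9; 0 0 0 -4 0.8 -8 0.9; 0 0 0 -8 1.6 -8 0.9; 0 0 0 -12 2.4 -8 0.9'
python3 -m handwheel '0 0 0 -4 0.8 0 0.9; 0 0 0 -8 1.6 0 0.9; 0 0 0 -12 2.4 0 0.9; 0 0 0 -16 3.2 0 0.9; 0 0 0 -20 4 0 0.9'
cat > look.py <<'E'
from h import *
import sys
k=sys.argv[1]; n=int(sys.argv[2])
t=np.mean([manip.camera("top")[:,:,::-1].astype(float) for _ in range(n)],0)
s=np.mean([manip.camera("side")[:,:,::-1].astype(float) for _ in range(n)],0)
np.savez(f"im{k}.npz",t=t,s=s)
def z(a,u,v,w,h):return cv2.resize(np.clip(a[v:v+h,u:u+w]*1.3,0,255).astype(np.uint8),(400,300),interpolation=cv2.INTER_CUBIC)
a0=cv2.imread("pics/top0.png").astype(float);b0=cv2.imread("pics/side0.png").astype(float)
# top: u 190..230 v 203..233 (10x); side: u 242..282 v 232..262 (10x)
cv2.imwrite(f"pics/L{k}.png",np.vstack([np.hstack([z(a0,190,200,40,30),z(t,190,200,40,30)]),np.hstack([z(b0,242,228,40,30),z(s,242,228,40,30)])]))
go(.498,.4145,.055,115)
E
python3 look.py 1 4
```

```text
time_s: 6.55
tcp_pos: [0.4955, 0.4106, 0.1104]
tcp_rot: [[-0.203, 0.979, -0.007], [0.979, 0.203, -0.006], [-0.005, -0.008, -1.0]]
wrist_force: [-0.2, 0.1, 0.0]
width: 0.0786
finger_force: 0.0
time_s: 6.97
tcp_pos: [0.5459, 0.2999, 0.1958]
tcp_rot: [[-0.205, 0.979, 0.002], [0.979, 0.205, 0.0], [-0.0, 0.002, -1.0]]
wrist_force: [1.3, 0.7, -0.5]
width: 0.0788
finger_force: 0.0
time_s: 7.38
tcp_pos: [0.6256, 0.1107, 0.1949]
tcp_rot: [[-0.203, 0.979, 0.0], [0.979, 0.203, -0.0], [-0.0, -0.0, -1.0]]
wrist_force: [0.7, -0.4, -0.3]
width: 0.0791
finger_force: 0.0
t7.78 pos [0.6247 0.1151 0.1948] azy 11.9 w 0.0790 tilt 0.04 F [ 1.  -0.3 -0.7] q7 -14
shift cm [31.89 -6.23 14.  ] rz -103.1
```

View pics/L1.png

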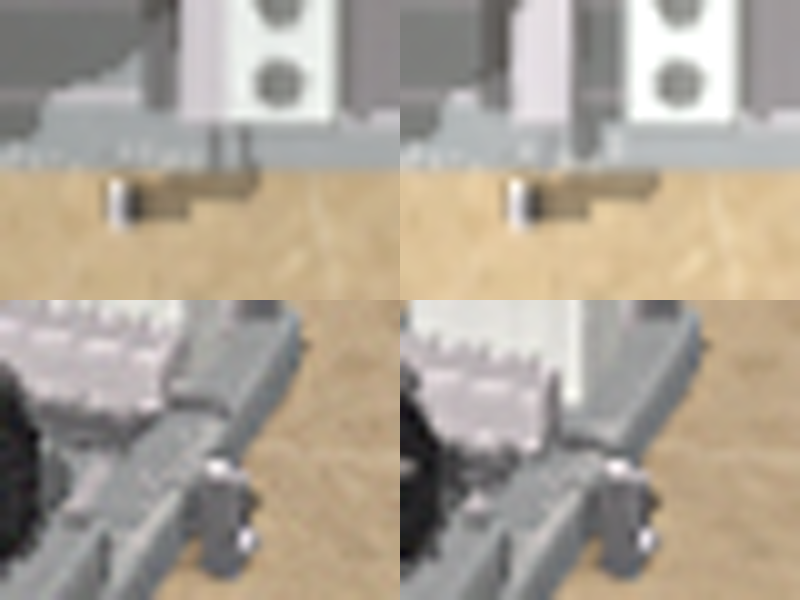

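The top panels show the pointer as a thin dark line at column 214 at the start, and the jaw has since moved about 68 display px (19 mm). The clip is at columns 105–132, with its white strip at (122,200). In the side panels the white spots at (215,468) and (248,540) belong to the clip.

Run:
```python
from h import *
np.set_printoptions(precision=4,suppress=True,linewidth=200)
def tri(a,b):
    (c1,d1),(c2,d2)=ray("top",*a),ray("side",*b)
    A=np.stack([d1,-d2],1);s=np.linalg.lstsq(A,c2-c1,rcond=None)[0];p,q=c1+s[0]*d1,c2+s[1]*d2
    return (p+q)/2,np.linalg.norm(p-q)
D=lambda x,y,u,v:(u+(x+.5)/10-.5,v+(y+.5)/10-.5)
for tp in((122,182),(122,225),(110,200)):
  for sp in((215,168),(248,240),(225,205)): print(tp,sp,*tri(D(*tp,190,200),D(*sp,242,228)))
for z in(.02,.027,.034): print(z,"white",onz("top",*D(122,182,190,200),z),"ptr0",onz("top",*D(214,150,190,200),z),"px/mm",onz("top",*D(132,182,190,200),z)[1])
for x in(25,26,27): pass
d=np.load("im1.npz");a0=cv2.imread("pics/top0.png").astype(float)
g=lambda a:a.mean(2)
print("cols 196..218");
for v in range(212,224): print(v,g(a0)[v,196:219].astype(int),'|',g(d['t'])[v,196:219].astype(int))
```

```text
(122, 182) (215, 168) [0.4564 0.3312 0.0263] 0.005199144918323344
(122, 182) (248, 240) [0.4521 0.3323 0.0086] 0.014006084662543538
(122, 182) (225, 205) [0.455  0.332  0.0171] 0.008099463442438986
(122, 225) (215, 168) [0.4499 0.3327 0.0281] 0.006436800550280974
(122, 225) (248, 240) [0.4455 0.3338 0.0104] 0.0021443882251589125
(122, 225) (225, 205) [0.4484 0.3335 0.0189] 0.0036482867475798337
(110, 200) (215, 168) [0.4532 0.3348 0.0289] 0.0013037921574997726
(110, 200) (248, 240) [0.4489 0.336  0.0113] 0.010005303700718846
(110, 200) (225, 205) [0.4518 0.3356 0.0198] 0.00415694199192594
0.02 white [0.4589 0.3327 0.02  ] ptr0 [0.4676 0.3065 0.02  ] px/mm 0.3299054348433949
0.027 white [0.4589 0.3318 0.027 ] ptr0 [0.4676 0.3058 0.027 ] px/mm 0.3290113821122387
0.034 white [0.4589 0.3309 0.034 ] ptr0 [0.4675 0.3051 0.034 ] px/mm 0.3281173293810824
cols 196..218
212 [127 128 129 127 127 127 128 128 128 128 127 130 138 138 134 124 137 135 126 137 140 141 142] | [140 142 142 141 141 154 154 152 150 147 144 109  97  99 124 131 141 154 154 154 155 156 157]
213 [127 127 128 129 128 127 128 
[... 1400 characters left out ...]
2 119 128 128 129 129] | [146 149 149 150 131 169 111  61  82  97 104 104 104 136 144 141 138 135 131 141 143 142 143]
221 [127 129 131 134 120 155 102  56  74  89  94  96  95 130 139 135 134 132 130 130 130 130 131] | [141 142 145 148 132 171 114  62  82  98 105 106 106 145 154 150 147 146 144 143 143 144 145]
222 [127 127 129 133 135 156 130 104 114 120 126 127 126 133 137 134 132 134 133 129 129 131 134] | [141 141 143 148 148 173 144 116 126 132 139 141 139 148 152 148 145 148 147 142 142 146 148]
223 [130 128 133 136 138 144 137 129 129 131 135 136 137 134 133 133 132 135 134 130 131 133 134] | [144 142 147 150 153 159 152 143 143 144 150 150 151 148 148 147 147 149 148 144 145 148 148]
```

```bash
python3 -m handwheel '0 0 0 4 -0.8 0 0.9; 0 0 0 8 -1.6 0 0.9; 0 0 0 12 -2.4 0 0.9; 0 0 0 16 -3.2 0 0.9; 0 0 0 20 -4 0 0.9'
python3 -m handwheel '0 0 0 4 -0.8 0 0.9; 0 0 0 8 -1.6 0 0.9; 0 0 0 12 -2.3 0 0.9; 0 0 0 12 -2.3 2 0.9; 0 0 0 12 -2.3 4 0.9'
python3 -c "
from h import *
go(.497,.416,.055,12)"
```

```text
time_s: 8.2
tcp_pos: [0.5436, 0.3039, 0.195]
tcp_rot: [[-0.205, 0.979, 0.0], [0.979, 0.205, 0.0], [0.0, 0.0, -1.0]]
wrist_force: [0.9, 0.9, 0.5]
width: 0.0788
finger_force: 0.0
time_s: 8.62
tcp_pos: [0.4952, 0.4196, 0.1557]
tcp_rot: [[-0.212, 0.977, 0.001], [0.977, 0.212, 0.004], [0.003, 0.002, -1.0]]
wrist_force: [0.6, -1.3, -0.7]
width: 0.0789
finger_force: 0.0
t8.62 pos [0.4952 0.4196 0.1557] azy 12.2 w 0.0789 tilt 0.23 F [ 0.6 -1.3 -0.7] q7 -46
shift cm [-0.42  0.08 10.07] rz 0.2
```

```bash
python3 -m handwheel '0 0 0 0 0 2 0.9; 0 0 0 0 0 4 0.9; 0 0 0 0 0 6 0.9; 0 0 0 0 0 8 0.9; 0 0 0 0 0 9.9 0.9'
python3 -m handwheel '0 0 0 0 0 0 0.9; 0 0 0 0 0 0 0.9; 0 0 0 0 0 0 0.9; 0 0 0 0 0 0 0.65; 0 0 0 0 0 0 0.65'
python3 -c "
from h import *
go(.497,.416,.055,12)"
```

```text
time_s: 9.03
tcp_pos: [0.4972, 0.415, 0.0547]
tcp_rot: [[-0.206, 0.979, -0.0], [0.979, 0.206, 0.0], [0.0, -0.0, -1.0]]
wrist_force: [0.8, 1.0, -0.5]
width: 0.0791
finger_force: 0.0
time_s: 9.45
tcp_pos: [0.499, 0.4146, 0.0572]
tcp_rot: [[-0.204, 0.979, 0.002], [0.979, 0.204, 0.001], [0.001, 0.002, -1.0]]
wrist_force: [0.4, 0.5, 0.7]
width: 0.0692
finger_force: 0.0
t9.45 pos [0.499  0.4146 0.0572] azy 11.7 w 0.0692 tilt 0.13 F [0.4 0.5 0.7] q7 -49
shift cm [ 0.18 -0.17  0.22] rz -0.3
```

```bash
python3 -m handwheel '0 0 0 0.1 -0.1 0.2 0.65; 0 0 0 0.1 -0.1 0.2 0.5; 0 0 0 0.1 -0.1 0.2 0.4; 0 0 0 0.1 -0.1 0.2 0.4; 0 0 0 0.1 -0.1 0.2 0.4' 25
python3 -c "
from h import *
go(.497,.416,.055,12)"
python3 -m handwheel '0 0 6 0 0 0 0.4; 0 0 12 0 0 0 0.4; 0 0 18 0 0 0 0.4; 0 0 25 0 0 0 0.4; 0 0 25 0 0 0 0.4'
python3 -c "
from h import *
go(.497,.416,.055,12)"
python3 -m handwheel '0 0 0 0 0 0 0.8; 0 0 0 0 0 0 0.9; 0 0 0 0 0 0 0.9; 0 0 0 0 0 -2 0.9; 0 0 0 0 0 -6 0.9'
```

```text
time_s: 9.87
tcp_pos: [0.4975, 0.4148, 0.054]
tcp_rot: [[-0.203, 0.979, 0.0], [0.979, 0.203, 0.0], [0.0, 0.0, -1.0]]
wrist_force: [0.7, -0.2, 3.0]
width: 0.0538
finger_force: 25.0
t9.87 pos [0.4975 0.4148 0.054 ] azy 11.7 w 0.0538 tilt 0.03 F [ 0.7 -0.2  3. ] q7 -49
shift cm [ 0.13 -0.02 -0.1 ] rz -0.3
time_s: 10.28
tcp_pos: [0.4972, 0.4148, 0.054]
tcp_rot: [[0.235, 0.972, 0.0], [0.972, -0.235, 0.0], [0.0, 0.0, -1.0]]
wrist_force: [-0.2, -0.6, 3.8]
width: 0.0535
finger_force: 25.0
t10.28 pos [0.4972 0.4148 0.054 ] azy -13.6 w 0.0535 tilt 0.01 F [-0.2 -0.6  3.8] q7 -70
shift cm [ 0.11 -0.05 -0.1 ] rz -25.6
time_s: 10.7
tcp_pos: [0.4951, 0.4119, 0.1091]
tcp_rot: [[0.228, 0.974, -0.007], [0.974, -0.228, -0.006], [-0.008, -0.006, -1.0]]
wrist_force: [0.5, -0.0, 0.4]
width: 0.0786
finger_force: 0.0
```

```bash
python3 -m handwheel '0 0 0 0 0 -4 0.7; 0 0 0 0 0 -8 0.6; 0 0 0 -4 0 -8 0.5; 0 0 0 -8 0 -8 0.5; 0 0 -6 -12 0 -8 0.5'
python3 -m handwheel '0 0 -7 -4 -1 0 0.5; 0 0 -14 -8 -2 0 0.5; 0 0 -21 -12 -3 0 0.5; 0 0 -28 -16 -3 0 0.5; 0 0 -35 -16 -3 0 0.5'
python3 look.py 2 4
```

```text
time_s: 11.12
tcp_pos: [0.4695, 0.2968, 0.1941]
tcp_rot: [[0.125, 0.992, 0.001], [0.992, -0.125, 0.0], [0.001, 0.001, -1.0]]
wrist_force: [0.7, -0.7, -0.2]
width: 0.0491
finger_force: 0.0
time_s: 11.53
tcp_pos: [0.4186, 0.1368, 0.1933]
tcp_rot: [[-0.448, 0.894, -0.001], [0.894, 0.448, -0.004], [-0.003, -0.002, -1.0]]
wrist_force: [-0.0, -0.0, 1.3]
width: 0.0439
finger_force: 0.0
t11.93 pos [0.4199 0.1442 0.1935] azy 26.6 w 0.0438 tilt 0.03 F [-0.   0.  -0.1] q7 -4
shift cm [20.68 19.07 13.86] rz -88.4
```

View pics/L2.png

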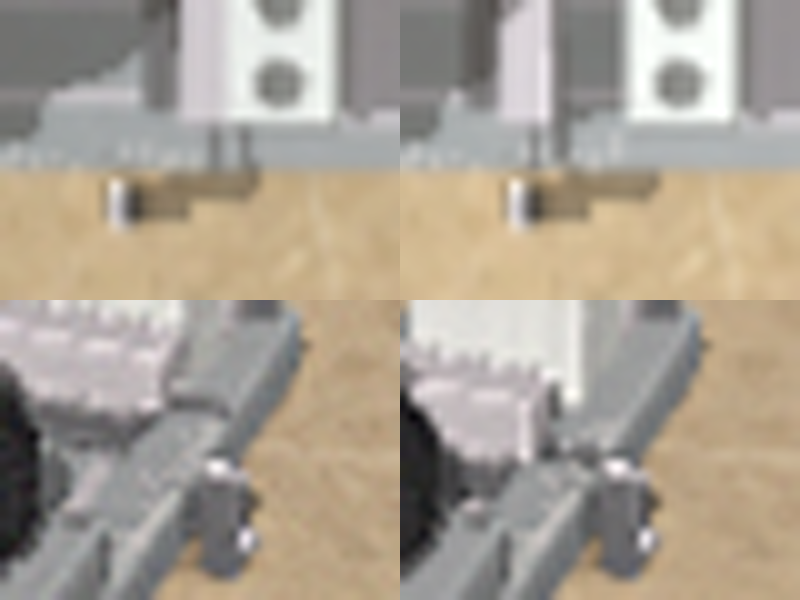

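Run:
```python
from h import *
d=np.load("im2.npz");g=lambda a:a.mean(2)
for v in range(211,223): print(v,g(d['t'])[v,194:214].astype(int))
e=np.load("im1.npz")
print("side")
for v in range(238,258): print(v,g(d['s'])[v,250:272].astype(int),'|',(g(d['s'])-g(e['s']))[v,250:272].astype(int))
```

```text
211 [126 133 129 127 127 139 162 167 166 165 175 110  86  92  92 116 123 124
 151 186]
212 [126 134 134 136 136 138 144 145 143 132 144 102  91 118 124 132 135 135
 143 149]
213 [131 134 134 135 136 136 135 135 131 108 128 104  94 127 137 137 137 146
 139 132]
214 [134 134 134 134 135 136 135 135 140 109 138 110  95 129 137 138 138 150
 141 136]
215 [138 143 136 134 134 135 129 133 144 114 142 112 101 140 141 147 141 151
 142 138]
216 [137 136 134 142 136 134 130 131 126 105 130 127 115 120 133 144 133 133
 130 128]
217 [138 138 140 147 143 138 134 130 119 113 125 133 111  98 107 115 109 108
 109 108]
218 [139 139 144 147 144 140 124 180 129  90  99 107 100  94  94  99  98 100
 103 101]
219 [139 139 144 146 143 142 123 174 115  63  80  92  99  97  97 100 102 103
 103 100]
220 [139 138 140 142 142 143 125 162 106  58  78  93  99  99  99 130 137 135
 132 128]
221 [139 138 135 136 138 141 127 164 108  59  78  94  99 101 100 138 147 143
 141 140]
222 [141 140 134 134 137 142 141 165 138 110 120 126 133 134 133 141 145 142
 139 141]
side
238 [155 154 153 150 169 131 110  74 139 153 126 11
[... 2801 characters left out ...]
  0  1 -1  0  1 -1  0  0  0  1 -1 -1 -1]
254 [102  96  75 130 134 115  95  91  83  94 105  89  75  76  79  75  89 120
 126 122 125 126] | [-1  3  2  0  0 -1  0  2 -3 -1 -1 -1  0  0  0  0  2  0 -1  0  1  2]
255 [ 94  90  70 130 132  98  90  86  96 115 116 119 108  85  80  93 116 125
 125 125 124 123] | [ 0  0 -1 -1  1 -1  0 -2 -2  0 -1  2  1  0  0  1 -2  0  1  1 -1 -1]
256 [ 92  86  98 131 111  91  86  88 121 125 124 127 126 121 121 126 132 129
 128 128 127 127] | [ 2  2 -1  0  0  2  0 -1  3  0 -2  0 -1  1  0  0  0 -1 -1  0 -1  0]
257 [ 88  88 118 118  95  88  81 110 131 133 127 128 128 129 130 133 131 128
 128 125 128 126] | [ 0  1  0 -1 -1  0 -1  1  0  0  0 -1 -2 -1  0  0  0 -2  0 -3  0  0]
```

Now the pointer is at top column 203.0 and the blade strip at column 201.0, so the gap is about 5–5.5 mm. In the side panel the pointer tip is at (600,455), just above the blade top at (615,468). Next is the fine knob.

```bash
python3 -m handwheel '0 0 -7 3 2.8 0 0.5; 0 0 -14 6 5.5 0 0.5; 0 0 -21 9 8.3 0 0.5; 0 0 -28 12 11 0 0.5; 0 0 -35 15 13.8 0 0.5'
python3 -c "
from h import *
go(.4972,.4148,.089,97)"
```

```text
time_s: 12.35
tcp_pos: [0.4761, 0.3416, 0.1934]
tcp_rot: [[-0.882, 0.472, -0.0], [0.472, 0.882, 0.0], [0.0, 0.0, -1.0]]
wrist_force: [0.3, 0.5, 0.7]
width: 0.044
finger_force: 0.0
t12.35 pos [0.4761 0.3416 0.1934] azy 61.9 w 0.0440 tilt 0.02 F [0.3 0.5 0.7] q7 7
shift cm [ 1.59  7.45 10.44] rz -35.1
```

```bash
python3 -m handwheel '0 0 -7 0.5 2.5 0 0.5; 0 0 -14 1 5 0 0.5; 0 0 -21 1.6 7.4 0.5 0.5; 0 0 -28 1.6 7.4 3 0.5; 0 0 -35 1.6 7.4 6 0.5'
python3 -m handwheel '0 0 0 0 0 0 0.5; 0 0 0 0 0 1 0.5; 0 0 0 0 0 2 0.5; 0 0 0 0 0 3 0.5; 0 0 0 0 0 3 0.5'
python3 -m handwheel '0 0 0 0 0 0 0.5; 0 0 0 0 0 0 0.5; 0 0 0 0 0 0 0.5; 0 0 0 0 0 0 0.5; 0 0 0 0 0 0 0.5'
python3 -c "
from h import *
go(.4972,.4148,.089,97)"
```

```text
time_s: 12.77
tcp_pos: [0.4972, 0.4158, 0.1342]
tcp_rot: [[-0.993, -0.122, 0.002], [-0.122, 0.993, 0.004], [-0.002, 0.004, -1.0]]
wrist_force: [-0.1, -1.4, -0.6]
width: 0.0441
finger_force: 0.0
time_s: 13.18
tcp_pos: [0.4972, 0.4107, 0.1024]
tcp_rot: [[-0.994, -0.112, -0.001], [-0.112, 0.994, -0.001], [0.001, -0.001, -1.0]]
wrist_force: [-0.1, -0.4, 0.1]
width: 0.0442
finger_force: 0.0
time_s: 13.6
tcp_pos: [0.4977, 0.4115, 0.1042]
tcp_rot: [[-0.994, -0.114, 0.001], [-0.114, 0.994, 0.0], [-0.001, 0.0, -1.0]]
wrist_force: [-0.9, 0.2, -0.0]
width: 0.0437
finger_force: 0.0
t13.60 pos [0.4977 0.4115 0.1042] azy 96.5 w 0.0437 tilt 0.05 F [-0.9  0.2 -0. ] q7 31
shift cm [0.01 0.33 1.52] rz -0.5
```

```bash
python3 -m handwheel '0 0 0 0 0.3 0.8 0.5; 0 0 0 0 0.3 1.4 0.5; 0 0 0 0 0.3 1.4 0.5; 0 0 0 0 0.3 1.4 0.5; 0 0 0 0 0.3 1.4 0.5'
python3 -m handwheel '0 0 0 0 0 0 0.4; 0 0 0 0 0 0 0.25; 0 0 0 0 0 0 0.15; 0 0 0 0 0 0 0.15; 0 0 0 0 0 0 0.15' 15
python3 -c "
from h import *
go(.4972,.4148,.089,97)"
```

```text
time_s: 14.02
tcp_pos: [0.497, 0.4143, 0.0894]
tcp_rot: [[-0.993, -0.114, -0.0], [-0.114, 0.993, -0.0], [0.0, -0.0, -1.0]]
wrist_force: [-0.1, 0.1, 0.2]
width: 0.0438
finger_force: 0.0
time_s: 14.43
tcp_pos: [0.4972, 0.4152, 0.0899]
tcp_rot: [[-0.993, -0.114, 0.0], [-0.114, 0.993, 0.002], [-0.001, 0.001, -1.0]]
wrist_force: [1.0, 3.6, -1.4]
width: 0.0257
finger_force: 15.0
t14.43 pos [0.4972 0.4152 0.0899] azy 96.6 w 0.0257 tilt 0.09 F [ 1.   3.6 -1.4] q7 30
shift cm [ 0.   -0.04  0.09] rz -0.4
```

```bash
python3 -m handwheel '0 0 6 0 0 0 0.15; 0 0 13 0 0 0 0.15; 0 0 20 0 0 0 0.15; 0 0 27 0 0 0 0.15; 0 0 34 0 0 0 0.15'
python3 -m handwheel '0 0 7 0 0 0 0.15; 0 0 14 0 0 0 0.15; 0 0 21 0 0 0 0.15; 0 0 28 0 0 0 0.15; 0 0 34 0 0 0 0.15'
python3 -m handwheel '0 0 7 0 0 0 0.15; 0 0 14 0 0 0 0.15; 0 0 21 0 0 0 0.15; 0 0 28 0 0 0 0.15; 0 0 32 0 0 0 0.15'
python3 -m handwheel '0 0 0 0 0 0 0.15; 0 0 0 0 0 0 0.15; 0 0 0 0 0 0 0.15; 0 0 0 0 0 0 0.15; 0 0 0 0 0 0 0.15'
python3 -c "
from h import *
go(.4972,.4148,.089,97)
g=np.mean([manip.camera('side')[:,:,::-1].astype(float) for _ in range(4)],0);np.savez('im3s.npz',s=g)
for v in range(238,250): print(v,g.mean(2)[v,250:270].astype(int))"
```

```text
time_s: 14.85
tcp_pos: [0.4972, 0.4154, 0.0899]
tcp_rot: [[-0.885, 0.466, 0.001], [0.466, 0.885, 0.002], [0.0, 0.002, -1.0]]
wrist_force: [1.3, 4.5, -2.8]
width: 0.0258
finger_force: 15.0
time_s: 15.27
tcp_pos: [0.4972, 0.4154, 0.0899]
tcp_rot: [[-0.473, 0.881, 0.001], [0.881, 0.473, 0.002], [0.001, 0.001, -1.0]]
wrist_force: [0.9, 3.8, -2.2]
width: 0.0256
finger_force: 15.0
time_s: 15.68
tcp_pos: [0.4973, 0.4155, 0.0899]
tcp_rot: [[0.067, 0.998, 0.001], [0.998, -0.067, 0.002], [0.002, 0.001, -1.0]]
wrist_force: [1.6, 3.3, -1.9]
width: 0.0257
finger_force: 15.0
time_s: 16.1
tcp_pos: [0.4973, 0.4154, 0.0899]
tcp_rot: [[0.057, 0.998, 0.001], [0.998, -0.057, 0.002], [0.002, 0.001, -1.0]]
wrist_force: [2.1, 5.5, -2.2]
width: 0.0257
finger_force: 15.0
t16.10 pos [0.4973 0.4154 0.0899] azy -3.3 w 0.0257 tilt 0.11 F [ 2.1  5.5 -2.2] q7 -56
shift cm [-0.06 -0.    0.09] rz -100.3
238 [186 176 168 154 161 134 108 126 153 157 133 121 123 126 128 133 115  96
  95  97]
239 [167 161 159 161 154 119  95  81 119 126 122 123 123 124 132 119 102  95
  98 121]
240 [152 152 151 159 142 120  94 107 124 123 121 135 141 143 134 106  97  91
 111 127]
241 [151 149 151 155 138 119  86 119 127 124 139 133 143 143 115  97  93 100
 123 131]
242 [151 151 151 156 138  95  70 120 129 128 134 138 150 125  99  93 100 130
 138 136]
243 [160 157 155 158 139 109  95  99  99 110 110 142 122  93  86  85 107 126
 129 130]
244 [146 117 126 143 125 122  89  70  75  88  85 137 148 196 166  97 114 124
 125 126]
245 [100  81  77 109  79 115 133 120 130 121 137 111 114 155 149 147 144 132
 126 128]
246 [ 82  76  90 116 111 123 131 140 122 122 122  96  90  86  91 107  99 127
 132 127]
247 [ 79  81 115 128 126 124 121 127 130 147 100  78  90  79  87  93  70  88
 125 127]
248 [ 71 109 127 127 125 122 135 135 150 133  86  68  87  89  89  98  71  69
 124 134]
249 [ 90 111 123 124 121 118 123 155 143 108  79  73  86  85  86  95  65 119
 135 130]
```

```bash
python3 -m handwheel '0 0 0 0 0 0 0.3; 0 0 0 0 0 0 0.5; 0 0 0 0 0 0 0.5; 0 0 0 0 0 -2 0.5; 0 0 0 0 0 -6 0.5'
python3 -m handwheel '0 0 0 0 0 -3 0.5; 0 0 0 -4 0 -4 0.5; 0 0 0 -8 0 -5 0.5; 0 0 0 -12 0 -5 0.5; 0 0 -6 -16 0 -5 0.5'
python3 -m handwheel '0 0 -7 -4 0 0 0.5; 0 0 -14 -8 0 0 0.5; 0 0 -21 -12 0 0 0.5; 0 0 -28 -12 0 0 0.5; 0 0 -28 -12 0 0 0.5'
python3 - <<'E'
from h import *
go(.4972,.4148,.1,40)
t=np.mean([manip.camera("top")[:,:,::-1].astype(float) for _ in range(8)],0)
s=np.mean([manip.camera("side")[:,:,::-1].astype(float) for _ in range(4)],0)
np.savez("im4.npz",t=t,s=s)
for v in range(211,225): print(v,t.mean(2)[v,194:212].astype(int))
for v in range(240,249): print(v,s.mean(2)[v,252:270].astype(int))
z=lambda a,u,v:cv2.resize(np.clip(a[v:v+24,u:u+16]*1.4,0,255).astype(np.uint8),(400,600),interpolation=cv2.INTER_NEAREST)
cv2.imwrite("pics/L4.png",np.hstack([z(t,194,205),z(s,254,234)]))
E
```

```text
time_s: 16.72
tcp_pos: [0.4948, 0.4113, 0.1452]
tcp_rot: [[0.06, 0.998, -0.007], [0.998, -0.06, -0.007], [-0.008, -0.007, -1.0]]
wrist_force: [0.3, 0.9, -0.1]
width: 0.0436
finger_force: 0.0
time_s: 17.13
tcp_pos: [0.4872, 0.2527, 0.2004]
tcp_rot: [[-0.044, 0.999, 0.001], [0.999, 0.044, -0.0], [-0.0, 0.001, -1.0]]
wrist_force: [1.0, -1.0, 0.4]
width: 0.0439
finger_force: 0.0
time_s: 17.55
tcp_pos: [0.4928, 0.1308, 0.1997]
tcp_rot: [[-0.509, 0.861, -0.0], [0.861, 0.509, -0.002], [-0.001, -0.001, -1.0]]
wrist_force: [0.7, 0.9, -0.1]
width: 0.0438
finger_force: 0.0
t17.55 pos [0.4928 0.1308 0.1997] azy 30.6 w 0.0438 tilt 0.11 F [ 0.7  0.9 -0.1] q7 4
shift cm [24.24 14.84  9.92] rz -9.4
211 [127 129 127 130 191 181 172 169 168 136  95  94  97  96  95 120 127 128]
212 [130 137 138 140 161 154 149 144 146 132 102  97 121 127 128 136 139 139]
213 [135 138 138 139 141 140 139 126 135 136 108  98 131 139 141 141 141 151]
214 [138 138 137 137 139 140 139 124 145 142 115 100 132 141 142 142 142 155]
215 [142 148 140 138 139 139 133 121 148 143 117 101 143 154 145 152 145 155]
216 [141 140 138 1
[... 685 characters left out ...]
40 [146 153 135 117  91 102 119 116 119 131 137 136 130 103  92  88 105 123]
241 [145 152 134 113  83 116 122 122 132 127 136 140 111  94  92  96 120 125]
242 [147 150 133  93  67 113 123 124 126 132 147 119  94  87  95 120 135 132]
243 [151 154 134 106  91  97  98 108 106 137 118  90  84  84 104 121 128 125]
244 [121 139 118 118  86  71  70  84  80 131 144 189 159  95 111 119 118 121]
245 [ 72 105  75 112 127 113 125 117 131 108 109 150 143 140 140 127 123 120]
246 [ 85 112 107 116 129 135 118 117 118  93  88  83  86 102  94 125 128 122]
247 [111 122 122 119 117 122 125 143  96  74  86  79  84  88  68  85 121 125]
248 [121 123 121 118 132 133 144 128  83  66  84  82  85  96  69  67 118 127]
```

View pics/L4.png

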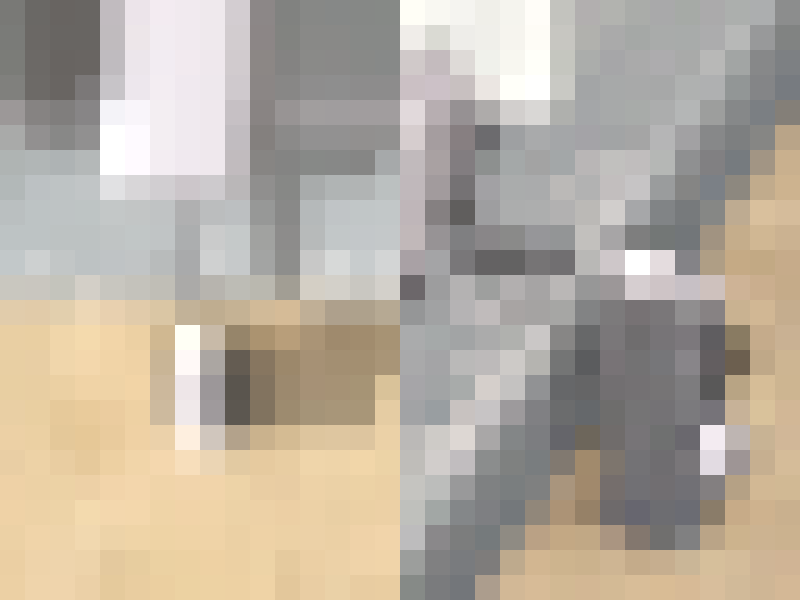

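The left half shows the pointer as a faint dark strip at top column 201.2–201.4, right above the white blade strip at column about 201.1. The right half shows the pointer at (525,262) running nearly in line with the blade top at (637,262). About 0.5 mm is left, so one more nudge of about 10° on the fine knob.

```bash
python3 -m handwheel '0 0 0 3.5 2.1 0 0.5; 0 0 0 7 4.2 0 0.5; 0 0 0 10.4 6.4 0 0.5; 0 0 0 13.8 8.5 0 0.5; 0 0 0 17.3 10.6 0 0.5'
python3 -m handwheel '0 0 0 3.5 2.1 0 0.5; 0 0 0 6.9 4.2 0 0.5; 0 0 0 6.9 4.2 3 0.5; 0 0 0 6.9 4.2 6 0.5; 0 0 0 6.9 4.2 9 0.5'
python3 -m handwheel '0 0 0 0 0 0 0.5; 0 0 0 0 0 0 0.5; 0 0 0 0 0 0 0.5; 0 0 0 0 0 0 0.5; 0 0 0 0 0 0 0.5'
python3 -c "
from h import *
go(.4972,.4150,.0895,30)"
```

```text
time_s: 18.57
tcp_pos: [0.4962, 0.3393, 0.1997]
tcp_rot: [[-0.507, 0.862, 0.0], [0.862, 0.507, -0.0], [-0.0, 0.0, -1.0]]
wrist_force: [-0.2, -0.2, 1.6]
width: 0.0437
finger_force: 0.0
time_s: 18.98
tcp_pos: [0.4969, 0.4197, 0.1085]
tcp_rot: [[-0.509, 0.861, 0.0], [0.861, 0.509, 0.001], [0.0, 0.001, -1.0]]
wrist_force: [0.9, -1.0, -0.6]
width: 0.0438
finger_force: 0.0
time_s: 19.4
tcp_pos: [0.4983, 0.4191, 0.1119]
tcp_rot: [[-0.508, 0.862, 0.003], [0.862, 0.508, 0.002], [0.001, 0.003, -1.0]]
wrist_force: [-0.1, -0.5, 1.4]
width: 0.0439
finger_force: 0.0
t19.40 pos [0.4983 0.4191 0.1119] azy 30.5 w 0.0439 tilt 0.20 F [-0.1 -0.5  1.4] q7 -25
shift cm [-0.3  -0.31  2.24] rz 0.5
```

```bash
python3 -m handwheel '0 0 0 -0.3 -0.3 0.5 0.5; 0 0 0 -0.3 -0.3 1 0.5; 0 0 0 -0.3 -0.3 1.6 0.5; 0 0 0 -0.3 -0.3 2.1 0.5; 0 0 0 -0.3 -0.3 2.1 0.5'
python3 -m handwheel '0 0 0 0 0 0 0.5; 0 0 0 0 0 0 0.5; 0 0 0 0 0 0 0.5; 0 0 0 0 0 0 0.5; 0 0 0 0 0 0 0.5'
python3 -c "
from h import *
go(.4972,.4150,.0895,30)"
```

```text
time_s: 19.82
tcp_pos: [0.4957, 0.4136, 0.0871]
tcp_rot: [[-0.508, 0.861, -0.002], [0.861, 0.508, -0.001], [-0.0, -0.002, -1.0]]
wrist_force: [0.1, 0.1, -0.8]
width: 0.0437
finger_force: 0.0
time_s: 20.23
tcp_pos: [0.4963, 0.4145, 0.0889]
tcp_rot: [[-0.508, 0.861, 0.0], [0.861, 0.508, 0.0], [0.0, 0.0, -1.0]]
wrist_force: [0.0, -0.0, 0.1]
width: 0.044
finger_force: 0.0
t20.23 pos [0.4963 0.4145 0.0889] azy 30.5 w 0.0440 tilt 0.02 F [ 0.  -0.   0.1] q7 -26
shift cm [ 0.    0.1  -0.06] rz 0.5
```

```bash
python3 -m handwheel '0 0 0 0 0.1 0 0.4; 0 0 0 0 0.1 0 0.25; 0 0 0 0 0.1 0 0.15; 0 0 0 0 0.1 0 0.15; 0 0 0 0 0.1 0 0.15' 15
python3 -c "
from h import *
go(.4972,.4150,.0895,30)"
python3 -m handwheel '0 0 3 0 0 0 0.15; 0 0 6 0 0 0 0.15; 0 0 10 0 0 0 0.15; 0 0 10 0 0 0 0.15; 0 0 10 0 0 0 0.15'
python3 -c "
from h import *
go(.4972,.4150,.0895,30)"
python3 -m handwheel '0 0 0 0 0 0 0.3; 0 0 0 0 0 0 0.5; 0 0 0 0 0 0 0.5; 0 0 0 0 0 -2 0.5; 0 0 0 0 0 -6 0.7'
python3 -m handwheel '0 0 0 0 0 -3 0.9; 0 0 0 -4 0 -4 0.9; 0 0 0 -8 0 -5 0.9; 0 0 0 -12 0 -5 0.9; 0 0 0 -16 0 -5 0.9'
python3 -c "
from h import *
go(.4972,.2828,.2,0)"
```

```text
time_s: 20.65
tcp_pos: [0.4975, 0.4151, 0.0888]
tcp_rot: [[-0.508, 0.861, 0.001], [0.861, 0.508, 0.001], [0.0, 0.001, -1.0]]
wrist_force: [1.2, 1.5, -1.5]
width: 0.0254
finger_force: 15.0
t20.65 pos [0.4975 0.4151 0.0888] azy 30.5 w 0.0254 tilt 0.05 F [ 1.2  1.5 -1.5] q7 -26
shift cm [ 0.01 -0.03 -0.07] rz 0.5
time_s: 21.07
tcp_pos: [0.4974, 0.415, 0.0887]
tcp_rot: [[-0.353, 0.936, 0.001], [0.936, 0.353, 0.0], [-0.0, 0.001, -1.0]]
wrist_force: [2.4, 0.9, -2.0]
width: 0.0254
finger_force: 15.0
t21.07 pos [0.4974 0.415  0.0887] azy 20.7 w 0.0254 tilt 0.04 F [ 2.4  0.9 -2. ] q7 -34
shift cm [ 0.01 -0.02 -0.08] rz -9.3
time_s: 21.48
tcp_pos: [0.4945, 0.4123, 0.1442]
tcp_rot: [[-0.352, 0.936, -0.008], [0.936, 0.352, -0.007], [-0.003, -0.009, -1.0]]
wrist_force: [0.5, -0.2, -1.1]
width: 0.0473
finger_force: 0.0
time_s: 21.9
tcp_pos: [0.5535, 0.2636, 0.1997]
tcp_rot: [[-0.352, 0.936, 0.001], [0.936, 0.352, 0.0], [-0.0, 0.001, -1.0]]
wrist_force: [0.4, 0.4, -0.7]
width: 0.0779
finger_force: 0.0
t21.90 pos [0.5535 0.2636 0.1997] azy 20.6 w 0.0779 tilt 0.07 F [ 0.4  0.4 -0.7] q7 -17
shift cm [ 3.78 -4.6  -0.04] rz 20.6
```

```bash
python3 -m handwheel '0 0 5 -4 0 0 0.9; 0 0 10 -8 0 0 0.9; 0 0 15 -12 0 0 0.9; 0 0 20 -14 0 0 0.9; 0 0 20 -14 0 0 0.9'
python3 - <<'E'
from h import *
np.set_printoptions(precision=4,suppress=True)
t=np.mean([manip.camera("top")[:,:,::-1].astype(float) for _ in range(6)],0)
s=np.mean([manip.camera("side")[:,:,::-1].astype(float) for _ in range(3)],0)
np.savez("im5.npz",t=t,s=s)
for v in range(212,221): print(v,t.mean(2)[v,197:208].astype(int))
for v in range(241,249): print(v,s.mean(2)[v,253:268].astype(int))
# block top: bright
g=t.mean(2);m=(g[195:214,208:228]>155).astype(np.uint8);c=max(cv2.findContours(m,0,2)[0],key=cv2.contourArea);r=cv2.minAreaRect(c);print(r)
u=r[0][0]+208;v=r[0][1]+195;print("block",onz("top",u,v,.07)); print(g[204,208:228].astype(int),g[194:216,219].astype(int))
go(.4972,.2828,.2,0)
E
```

```text
time_s: 22.32
tcp_pos: [0.604, 0.1266, 0.1985]
tcp_rot: [[0.003, 1.0, 0.0], [1.0, -0.003, -0.003], [-0.003, 0.0, -1.0]]
wrist_force: [0.5, -0.3, -0.3]
width: 0.0788
finger_force: 0.0
212 [144 156 155 152 146 150 121 101 100 125 131]
213 [142 145 144 142 123 137 137 110 101 135 144]
214 [141 143 144 143 119 147 146 118 103 136 145]
215 [142 142 143 136 116 150 147 120 104 147 158]
216 [151 144 141 138 115 129 136 133 131 154 152]
217 [154 150 146 142 127 123 127 134 141 128 116]
218 [155 152 148 132 189 136  95 105 114 107 100]
219 [154 151 150 130 183 122  67  86  98 105 103]
220 [151 151 151 133 171 113  62  84  98 105 105]
241 [151 132 114  81 113 122 121 132 127 139 137 110  92  90  98]
242 [149 132  99  73 113 123 124 127 131 147 120  95  89  94 123]
243 [150 124  83  76 100  93 105 111 137 119  87  85  83 101 121]
244 [164 116 108  85  71  70 103  85 127 144 189 160  96 107 118]
245 [119  76 111 129 115 123 120 132 120 113 149 143 143 138 126]
246 [113 105 117 127 134 117 117 113 101  88  84  85 102  97 123]
247 [124 123 121 117 124 127 141  96  74  85  78  83  90  66  87]
248 [121 119 118 132 132 146 128  81  66  86  83  85  96  66  68]
((10.0, 9.0), (16.0, 12.0), 90.0)
block [0.4957 0.2819 0.07  ]
[ 99  99  98  99 141 193 203 203 202 201 203 204 203 203 203 160 105 115
 122 122] [128 127 186 204 147 116 119 125 165 196 204 202 161 125 119 126 164 198
 158 141 146 147]
t22.77 pos [0.602  0.135  0.1986] azy 0.7 w 0.0795 tilt 0.02 F [ 0.3 -0.4 -0.2] q7 -21
shift cm [ 14.9  -10.31  -0.13] rz 0.7
```

```bash
python3 -m handwheel '0 0 0 3.3 -2.1 0 0.9; 0 0 0 6.6 -4.2 0 0.9; 0 0 0 10 -6.3 0 0.9; 0 0 0 13 -8.5 0 0.85; 0 0 0 14.8 -10.5 0 0.8'
python3 -m handwheel '0 0 0 0 0 2 0.8; 0 0 0 0 0 4 0.8; 0 0 0 0 0 7 0.8; 0 0 0 0 0 10 0.8; 0 0 0 0 0 12 0.8'
python3 -m handwheel '0 0 0 0 0 0 0.8; 0 0 0 0 0 0 0.8; 0 0 0 0 0 0 0.8; 0 0 0 0 0 0 0.8; 0 0 0 0 0 0 0.8'
python3 -c "
from h import *
go(.4968,.2825,.05,0)"
```

```text
time_s: 23.18
tcp_pos: [0.4935, 0.2852, 0.1988]
tcp_rot: [[-0.014, 1.0, -0.0], [1.0, 0.014, 0.002], [0.002, -0.0, -1.0]]
wrist_force: [0.4, 1.1, -0.2]
width: 0.0715
finger_force: 0.0
time_s: 23.6
tcp_pos: [0.4948, 0.2809, 0.0764]
tcp_rot: [[-0.011, 1.0, -0.002], [1.0, 0.011, -0.001], [-0.001, -0.002, -1.0]]
wrist_force: [-0.6, -1.0, 0.9]
width: 0.0703
finger_force: 0.0
time_s: 24.02
tcp_pos: [0.4969, 0.2815, 0.0803]
tcp_rot: [[-0.009, 1.0, 0.002], [1.0, 0.009, 0.001], [0.001, 0.002, -1.0]]
wrist_force: [0.3, -0.5, -0.5]
width: 0.0703
finger_force: 0.0
t24.02 pos [0.4969 0.2815 0.0803] azy 0.5 w 0.0703 tilt 0.16 F [ 0.3 -0.5 -0.5] q7 -42
shift cm [ 0.09 -0.01  3.03] rz 0.5
```

```bash
python3 -m handwheel '0 0 0.5 0.1 0 1 0.8; 0 0 0.5 0.1 0 2 0.8; 0 0 0.5 0.1 0 3 0.8; 0 0 0.5 0.1 0 3 0.8; 0 0 0.5 0.1 0 3 0.8'
python3 -m handwheel '0 0 0 0 0 0 0.75; 0 0 0 0 0 0 0.65; 0 0 0 0 0 0 0.55; 0 0 0 0 0 0 0.4; 0 0 0 0 0 0 0.4' 25
python3 -m handwheel '0 0 0 0 0 0 0.4; 0 0 0 0 0 0 0.4; 0 0 0 0 0 0 0.4; 0 0 0 0 0 0 0.4; 0 0 0 0 0 0 0.4' 25
python3 -c "
from h import *
go(.4968,.2825,.05,0)"
```

```text
time_s: 24.43
tcp_pos: [0.4952, 0.2815, 0.0474]
tcp_rot: [[-0.001, 1.0, -0.002], [1.0, 0.001, -0.001], [-0.001, -0.002, -1.0]]
wrist_force: [0.4, 0.0, 0.0]
width: 0.07
finger_force: 0.0
time_s: 24.85
tcp_pos: [0.496, 0.2819, 0.0489]
tcp_rot: [[-0.001, 1.0, 0.0], [1.0, 0.001, 0.0], [0.0, 0.0, -1.0]]
wrist_force: [0.8, 0.1, 0.0]
width: 0.044
finger_force: 25.0
time_s: 25.27
tcp_pos: [0.4961, 0.2819, 0.0489]
tcp_rot: [[-0.001, 1.0, 0.0], [1.0, 0.001, 0.0], [0.0, 0.0, -1.0]]
wrist_force: [-0.7, -0.5, 4.2]
width: 0.044
finger_force: 25.0
t25.27 pos [0.4961 0.2819 0.0489] azy 0.0 w 0.0440 tilt 0.02 F [-0.7 -0.5  4.2] q7 -44
shift cm [ 0.06  0.07 -0.11] rz 0.0
```

```bash
python3 -m handwheel '0 0 0 0.1 0 -0.5 0.4; 0 0 0 0.2 0 -1.5 0.4; 0 0 0 0.2 0 -3.5 0.4; 0 0 0 0.2 0 -6 0.4; 0 0 0 0.2 0 -9 0.4'
python3 -m handwheel '0 0 -6 -1 -0.3 0 0.4; 0 0 -12 -3 -1 0 0.4; 0 0 -18 -6 -1.5 0 0.4; 0 0 -24 -9 -2.5 0 0.4; 0 0 -30 -12 -3.5 0 0.4'
python3 -c "
from h import *
go(.433,.1105,.10,74)"
```

```text
time_s: 25.68
tcp_pos: [0.495, 0.2836, 0.139]
tcp_rot: [[-0.001, 1.0, -0.002], [1.0, 0.001, -0.001], [-0.001, -0.002, -1.0]]
wrist_force: [0.8, 0.2, -1.0]
width: 0.044
finger_force: 25.0
time_s: 26.1
tcp_pos: [0.4606, 0.1629, 0.1392]
tcp_rot: [[-0.506, 0.863, 0.001], [0.863, 0.506, 0.0], [-0.0, 0.001, -1.0]]
wrist_force: [0.0, 0.1, -1.0]
width: 0.0438
finger_force: 25.0
t26.10 pos [0.4606 0.1629 0.1392] azy 30.4 w 0.0438 tilt 0.03 F [ 0.   0.1 -1. ] q7 -3
shift cm [-3.13 -5.04  3.92] rz -43.6
```

```bash
python3 -c "
from h import *
go(.424,.112,.10,84)"
python3 -m handwheel '0 0 -6 -0.4 -1 0 0.4; 0 0 -12 -1 -2.5 0 0.4; 0 0 -18 -1.7 -4 0 0.4; 0 0 -24 -2.4 -5.5 0 0.4; 0 0 -30 -2.5 -5.7 0 0.4'
python3 -m handwheel '0 0 -6 0 0 0 0.4; 0 0 -12 0 0 0 0.4; 0 0 -18 0 0 0.5 0.4; 0 0 -24 0 0 1.5 0.4; 0 0 -24 0 0 3 0.4'
python3 -m handwheel '0 0 0 0 0 1.5 0.4; 0 0 0 0 0 2.5 0.4; 0 0 0 0 0 2.5 0.4; 0 0 0 0 0 2.5 0.4; 0 0 0 0 0 2.5 0.4'
python3 -c "
from h import *
go(.424,.112,.032,84)
s=manip.camera('side');t=manip.camera('top');cv2.imwrite('pics/p.png',np.hstack([cv2.resize(s[150:270,230:350,::-1],(400,400)),cv2.resize(t[160:280,210:330,::-1],(400,400))]))"
```

```text
t26.10 pos [0.4606 0.1629 0.1392] azy 30.4 w 0.0438 tilt 0.03 F [ 0.   0.1 -1. ] q7 -3
shift cm [-2.54 -5.74  3.92] rz -53.6
time_s: 26.52
tcp_pos: [0.4226, 0.1113, 0.139]
tcp_rot: [[-0.868, 0.496, -0.001], [0.496, 0.868, -0.002], [-0.0, -0.002, -1.0]]
wrist_force: [0.6, 1.2, -1.9]
width: 0.0438
finger_force: 25.0
time_s: 26.93
tcp_pos: [0.4253, 0.114, 0.1098]
tcp_rot: [[-0.995, 0.098, 0.003], [0.098, 0.995, 0.0], [-0.003, 0.001, -1.0]]
wrist_force: [0.4, 0.0, -0.7]
width: 0.0437
finger_force: 25.0
time_s: 27.35
tcp_pos: [0.4246, 0.114, 0.0843]
tcp_rot: [[-0.995, 0.104, 0.001], [0.104, 0.995, 0.0], [-0.001, 0.0, -1.0]]
wrist_force: [0.2, -0.0, -0.5]
width: 0.0435
finger_force: 25.0
t27.35 pos [0.4246 0.114  0.0843] azy 84.0 w 0.0435 tilt 0.04 F [ 0.2 -0.  -0.5] q7 48
shift cm [ 0.04 -0.2   5.23] rz 0.0
```

View pics/p.png

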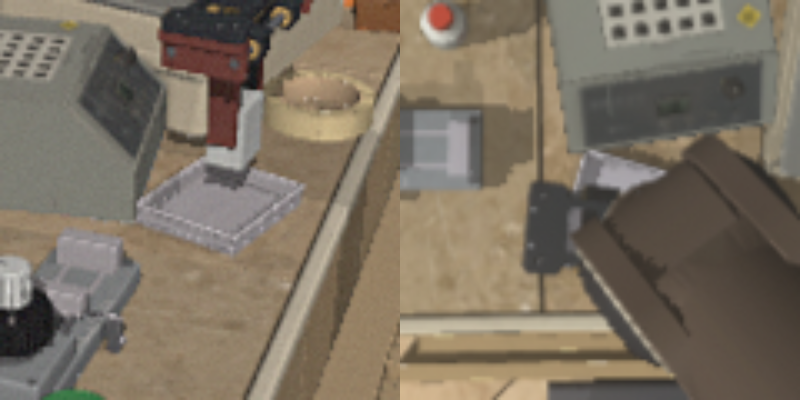

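The block is upright in the fingers at side-half (235,130), over the tray's interior and clear of the instrument. I'll lower it slowly.

```bash
python3 -m handwheel '0 0 0 0 0 1 0.4; 0 0 0 0 -0.1 2 0.4; 0 0 0 0 -0.1 3 0.4; 0 0 0 0 -0.1 4 0.4; 0 0 0 0 -0.1 4.5 0.4'
python3 -m handwheel '0 0 0 0 0 0 0.4; 0 0 0 0 0 0 0.4; 0 0 0 0 0 0 0.4; 0 0 0 0 0 0 0.4; 0 0 0 0 0 0.2 0.4'
python3 -m handwheel '0 0 0 0 0 0.1 0.4; 0 0 0 0 0 0.2 0.4; 0 0 0 0 0 0.2 0.4; 0 0 0 0 0 0.3 0.4; 0 0 0 0 0 0.3 0.4'
```

```text
time_s: 27.87
tcp_pos: [0.4232, 0.1124, 0.0368]
tcp_rot: [[-0.995, 0.104, -0.002], [0.104, 0.995, -0.0], [0.002, -0.001, -1.0]]
wrist_force: [-0.4, -0.1, -0.4]
width: 0.0439
finger_force: 25.0
time_s: 28.28
tcp_pos: [0.4247, 0.1128, 0.0372]
tcp_rot: [[-0.995, 0.104, 0.001], [0.104, 0.995, 0.0], [-0.001, 0.0, -1.0]]
wrist_force: [-0.0, -0.5, -1.3]
width: 0.0439
finger_force: 25.0
time_s: 28.7
tcp_pos: [0.4241, 0.1127, 0.0335]
tcp_rot: [[-0.995, 0.104, -0.0], [0.104, 0.995, -0.0], [0.0, -0.0, -1.0]]
wrist_force: [-0.4, 0.2, -1.0]
width: 0.044
finger_force: 25.0
```

```bash
python3 -m handwheel '0 0 0 0 0 0.05 0.4; 0 0 0 0 0 0.1 0.4; 0 0 0 0 0 0.15 0.4; 0 0 0 0 0 0.15 0.4; 0 0 0 0 0 0.15 0.4'
python3 -m handwheel '0 0 0 0 0 0 0.4; 0 0 0 0 0 0 0.4; 0 0 0 0 0 0 0.4; 0 0 0 0 0 0.05 0.4; 0 0 0 0 0 0.05 0.4'
```

```text
time_s: 29.12
tcp_pos: [0.4241, 0.1127, 0.0321]
tcp_rot: [[-0.995, 0.104, -0.0], [0.104, 0.995, -0.0], [0.0, -0.0, -1.0]]
wrist_force: [-0.3, 0.0, -1.8]
width: 0.0437
finger_force: 25.0
time_s: 29.53
tcp_pos: [0.4242, 0.1127, 0.0319]
tcp_rot: [[-0.995, 0.104, 0.0], [0.104, 0.995, -0.0], [-0.0, -0.0, -1.0]]
wrist_force: [-1.4, -0.2, 4.2]
width: 0.044
finger_force: 25.0
```

Contact at 0.0319 as expected (wrist force +4 N). I'll release and retreat.

```bash
python3 -m handwheel '0 0 0 0 0 0 0.52; 0 0 0 0 0 0 0.56; 0 0 0 0 0 0 0.6; 0 0 0 0 0 0 0.6; 0 0 0 0 0 -1 0.6' 5
python3 -m handwheel '0 0 0 0 0 -2 0.6; 0 0 0 0 0 -5 0.6; 0 0 0 0 0 -9 0.6; 0 0 0 0 0 -13 0.6; 0 0 0 0 0 -16 0.6'
python3 -m handwheel '0 0 0 0 -4 0 0.6; 0 0 0 0 -8 0 0.6; 0 0 0 0 -12 0 0.6; 0 0 0 0 -16 0 0.6; 0 0 0 0 -20 0 0.6'
python3 -m handwheel '0 0 0 0 -2 0 0.6; 0 0 0 0 -4 0 0.6; 0 0 0 0 -6 0 0.6; 0 0 0 0 -6 0 0.6; 0 0 0 0 -6 0 0.6'
python3 -c "
from h import *
go(.424,.112,.032,84)
s=manip.camera('side');t=np.mean([manip.camera('top').astype(float) for _ in range(6)],0)
for v in range(213,220): print(v,t.mean(2)[v,197:208].astype(int))
t=t.astype(np.uint8);cv2.imwrite('pics/q.png',np.hstack([cv2.resize(s[170:300,170:340,::-1],(400,306)),cv2.resize(t[150:280,130:300,::-1],(400,306))]))"
```

```text
time_s: 29.95
tcp_pos: [0.4231, 0.1124, 0.0408]
tcp_rot: [[-0.995, 0.104, -0.003], [0.104, 0.995, -0.001], [0.002, -0.001, -1.0]]
wrist_force: [-0.2, 1.6, 0.6]
width: 0.0526
finger_force: 0.0
time_s: 30.37
tcp_pos: [0.4241, 0.1134, 0.2053]
tcp_rot: [[-0.995, 0.103, 0.002], [0.103, 0.995, 0.001], [-0.002, 0.001, -1.0]]
wrist_force: [0.6, -0.0, -0.6]
width: 0.0529
finger_force: 0.0
time_s: 30.78
tcp_pos: [0.4026, -0.0877, 0.2027]
tcp_rot: [[-0.995, 0.103, 0.001], [0.103, 0.995, -0.0], [-0.001, -0.0, -1.0]]
wrist_force: [1.9, -0.0, -0.0]
width: 0.0527
finger_force: 0.0
time_s: 31.2
tcp_pos: [0.3968, -0.1463, 0.2021]
tcp_rot: [[-0.994, 0.106, 0.0], [0.106, 0.994, 0.0], [-0.0, 0.0, -1.0]]
wrist_force: [-0.2, -0.2, 0.3]
width: 0.0523
finger_force: 0.0
t31.20 pos [ 0.3968 -0.1463  0.2021] azy 83.9 w 0.0523 tilt 0.02 F [-0.2 -0.2  0.3] q7 95
shift cm [ 0.04 25.96 17.02] rz -0.1
213 [130 132 131 130 112 125 125 100  92 123 131]
214 [129 130 131 130 108 134 134 107  94 124 132]
215 [129 130 130 124 106 137 134 109  95 134 144]
216 [138 132 129 126 105 118 124 122 119 140 138]
217 [141 137 133 129 115 113 116 122 129 117 105]
218 [142 139 135 120 173 124  87  96 103  97  91]
219 [141 138 137 118 168 111  61  78  89  95  94]
```

View pics/q.png

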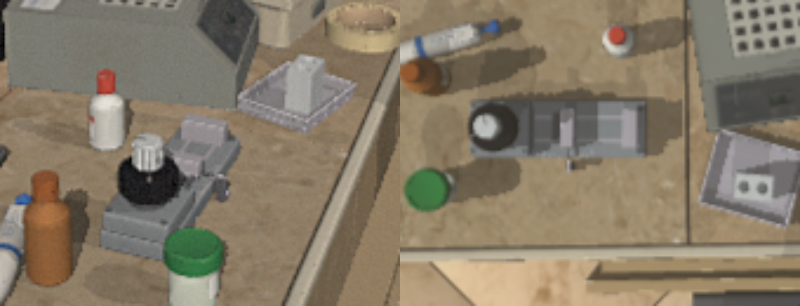

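The block stands upright in the tray (side half (305,83), top half (753,187)). The pointer is still at column 201, in line with the blade, and the bottles and jar have not moved.

```bash
python3 -c "
from bench import manip
print(manip.hand_in())"
```

```text
the job is handed in; nothing more can be done
None
```

The job is handed in after about 31 s. The vise is open with its pointer lined up with the clip's blade as closely as the cameras can tell (within about 0.5 mm). The drilled block stands upright in the tray, and the bottles and jar look undisturbed in the last pictures; the tape roll, only partly in view there, was not approached.

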